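# Free the board and hold the spring clip open at the tab

## Robot

A 6-joint arm with a two-finger parallel gripper is mounted at the origin on the work surface. World frame = base frame: x ahead of the robot, y to its left, z up, the work surface at z = 0. Lengths are in m, angles in rad, forces in N, time in s.
With the tool pointing down it reaches from about 0.35 to 0.975 m from the base axis. Payload 17.4 kg.
Tool frame: the origin (TCP) lies at the very end of the fingers, on their centre line; the grasp point (between the pads) lies 19 mm behind it; z points along the fingers, y is the line along which they close (so a half turn about z gives the same grasp; the last joint's range is limited). The gripper opens to 85 mm and grips with 20 to 120 N. Pads are 22 mm wide; open, the fingers measure 114 mm over their backs; the gripper's body (76 mm by 85 mm) begins 54 mm behind the grasp point. The pads swing forward as they close: fully open they stand 13 mm farther back than shut.
Start: joints at [1.063, 0.116, 1.442, -0, 1.584, -0.038], TCP at [0.306, 0.602, 0.231] pointing down, gripper open.
Joint ranges: [-2.83, 2.83], [-0.83, 2.19], [0.07, 2.5], [-1.14, 4.28], [0.01, 3], [-2.97, 2.97]. Speed limits (rad/s): [1.89, 1.89, 2.22, 3.14, 3.14, 3.14].

## Interface

Orientations are given as a unit quaternion [w, x, y, z].
In Python, from cell import * gives the robot as it stands. The module is installed in compiled form; this text tells all that it offers.
- The arm moves only by the tool send_rows, never from a script. Its argument "commands" is a list of rows, each an object with "delta_pos": the shift along the tool's x, y, z each as a share of 0.4 m, from -1 to 1, a list of three; "delta_rot": the turn, a rotation vector about the tool's x, y, z each as a share of pi rad, from -1 to 1, a list of three; "claw": the closure, from 0 (fully open) to 1 (shut). A call has 1 to 8 rows; each row shifts and turns the commanded pose from where the row before left it, along the tool's axes as they then stand; what a row does not reach is not made up. A row lasts 1/8 s, in which the tool goes at most 62.5 mm and 10.7 degrees, less where a joint would pass 70% of its speed; a pose out of reach is approached as far as the arm can. A call with a number of a shift or a turn outside -1 to 1 is refused whole. A call with a gripper value outside its range is refused whole. The fingers move at their own pace and stop on an object; "force" is the grip in N (left out, the last holds). Time passes only in rows, so rows that do not move let the fingers close. It gives the time, the measured TCP pose, the force, the opening and the grip force at its end, in the units of the state.
- sense(): the state, without advancing time (a new reading comes with each control period).
- get_image(name): name is "scene" or "top"; returns a dict with "pixels" (480x640x3 uint8, red, green, blue), "fx", "fy", "cx", "cy" (pixels), "xyz" and "orientation" of the camera in the world. Camera axes: x right, y up, looking along -z (the intrinsics and any distortion apply to the point x, -y, -z); pixel columns grow to the right and rows downward; lengths in m; the calibration is good to about 2 mm. A picture is of the moment at which its call begins. There is no depth.
- finish_job(): hands the job in; it is judged then, once.
Trained networks look in a picture, given as the dict that the camera call returned (one of the last four; its "shot" number tells which), for a name from the list of things; names that differ only in an ending like _2 or _b are one class to them, and where a whole thing is asked for, a point or a joint stands for the part that bears it (a point fixed in the world has none). Each returns a list of dicts, best first, with "score" (0 to 1); they miss things now and then, are a little off and sometimes report something else, mostly with a low value. They report only what shows in the picture. A call takes as long as a camera call. They do not tell look-alikes from the thing itself.
- outline_of(query, picture): "mask" (480x640 bool, what is visible of it) and "pixel" ([column, row] in pixels, amid what is visible of it).
- mark_of(query, picture): "pixel" ([column, row] in pixels: a listed point, or the origin of a listed thing).
The state is a dict: "time": time; "q": joint angles; "joint_vel": joint speeds; "tau": joint torques, N m; "ee_pos": TCP position; "eef_rot": TCP orientation; "ft_force": force on the tool from outside, world axes, zero at the start; "moment": the same for the moment, N m; "finger_gap": opening from 0.0 (shut) to 1.0 (fully open); "grasp_force": force on a finger pad.
Only numpy, scipy, OpenCV 4.12 (cv2) and the standard library are available. Lean on these libraries where they do the work, as an engineer would, in place of code of your own. Each camera call takes 0.05 s, during which the arm holds its last target. There are 200 camera calls.

## Task

The green cutting board has stuck to the jaw of the spring clip: press the yellow thumb pad of the clip's lever all the way down to its stop to break it free, then let go so that the lever springs fully back. Then press the pad down again until the lever's red pointer is level with the blue tab, and finish while holding it there, so that I can draw the board out of the open clip. Do not touch the board, do not shift the blue tab, and leave the other things on the table where they are.

Things in the scene. Friction and masses are not known exactly. Their poses are not given: they have to be found in the camera images.
- clip: Spring clip on a steel base plate (150 x 250 x 12 mm) fixed to the table. Origin on the table top below the board slot, z up. x runs along the board's face and the lever's hinge; the lever's tail with the thumb pad points to -y. Hinge line: 35 mm to -y of the origin, 90 mm up. The board stands in a slot between a 174 mm high back plate and a 60 mm lip. A guide wire for the blue tab stands 68 mm to +x.
- lever_turn (a joint): The sprung lever (rad): 0 at rest, jaw gripping the board; grows as the pad is pressed down; solid stop at 0.60. The tail swings about the hinge line with 130 mm radius, from 0.33 rad above level at 0 to 0.27 rad below level at the stop. It takes about 3 N at the pad to start, 9 N at the stop, and springs back to 0 when let go.
- clip_lever: The clip's lever in one piece: steel tail with a yellow thumb pad (50 x 50 x 8 mm) on its end and, above the hinge, a black rubber jaw (60 x 8 x 22 mm) that presses on the board's -y face and swings back from it as the pad is pressed. Origin on the hinge line in the middle; axes as the clip's at lever value 0, turning with it.
- pad_top (a point): Centre of the upper face of the thumb pad, where to press: 130 mm out from the hinge line along the tail and 11.5 mm above the tail's middle line; about 143 mm above the table at rest, 66 mm at the stop. Free air above it.
- pointer (a point): Tip of the red pointer, a 6 mm thick red bar sticking out of the lever's +x side under the pad, 54 mm from the lever's middle, 130 mm from the hinge line.
- tab_mark (a point): Middle of the inner edge (facing the lever) of the blue tab, 20 x 36 x 12 mm, which sits on the guide wire beside the path of the pointer; 130 mm from the hinge line. The pointer tip comes to this very point when the lever is level with the tab.
- tab (a joint): Where the blue tab is set, as the lever value (rad) at which the pointer is level with it: 0.18 to 0.46. A stiff fit; it stays where it is unless knocked.
- board: Small green plastic cutting board, 230 x 10 x 190 mm high, loose, standing upright in the clip's slot. Origin at the centre of its lower edge, z up along the board, y across its thickness.
- pot_lid: Blue enamel pot lid lying flat, diameter 170 mm, 49 mm high with its black knob. Origin at the centre of its underside.
- measuring_cup: Glass measuring cup with a handle, 86 mm wide, 100 mm high. Origin at the centre of its underside.
- paddle: Wooden paddle lying flat, 300 x 60 x 10 mm. Origin on the underside, 160 mm from the handle's end.
- spoon_rest: White ceramic spoon rest, a dish of 90 mm diameter with a short spoon groove, 18 mm high. Origin at the centre of its underside.
- salt_jar: Blue ceramic salt jar with a steel cap, 56 mm wide, 75 mm high. Origin at the centre of its underside.
- pepper_mill: Dark wooden pepper mill, 54 mm wide, 163 mm high. Origin at the centre of its underside.
Not all that is in view belongs to the job. Of the things like the board, leave any that is pink or purple; of the rest the smaller one is meant.

How it is judged:
By the outcome, as a careful person would: the job done as asked, in the order asked, and still so for the second after the job is handed in, while the arm keeps its last pose, push and grip.
It also fails if it takes over 35 s, if anything falls off the work surface, if the arm or the gripper's body presses on something with over 40 N, if the wrist force passes 120 N, or if a joint passes its speed limit or range.

## Working session

There is one attempt and no reset: what is moved stays moved. The work goes in short steps, Python scripts to look and compute and a tool call to move; the robot and the scene stay as the last step left them, time stands still between calls to the robot, and variables do not carry over. Pictures are saved under pics/ and viewed, at most 10 in all, crops included, and the job is handed in when it is done.

Besides the shell and the picture viewer there is one more tool, called after ">>>" as name(argument=value, ...) on one line, values as JSON. send_rows: Moves the arm, as the interface text tells. Its arguments: {"type":"object","properties":{"commands":{"type":"array"},"force":{"type":"number"}},"required":["commands"]}

```bash
mkdir -p pics; cat > h.py <<'E'
from cell import *
import numpy as np, cv2
from scipy.spatial.transform import Rotation as R
def rot(q): return R.from_quat([q[1],q[2],q[3],q[0]]).as_matrix()
def ray(im,px):
    d=np.array([(px[0]-im['cx'])/im['fx'],-(px[1]-im['cy'])/im['fy'],-1.])
    d=rot(im['orientation'])@d
    return np.array(im['xyz']),d/np.linalg.norm(d)
def proj(im,P):
    c=(np.atleast_2d(P)-np.array(im['xyz']))@rot(im['orientation'])
    return np.c_[im['cx']+im['fx']*c[:,0]/-c[:,2], im['cy']-im['fy']*c[:,1]/-c[:,2]]
def tri(a,pa,b,pb):
    o1,d1=ray(a,pa);o2,d2=ray(b,pb)
    t=np.linalg.lstsq(np.c_[d1,-d2],o2-o1,rcond=None)[0]
    p,q=o1+t[0]*d1,o2+t[1]*d2
    return (p+q)/2,np.linalg.norm(p-q)
E
python3 - <<'E'
from h import *
ims={n:get_image(n) for n in("scene","top")}
for n,i in ims.items():
    cv2.imwrite(f'pics/{n}0.png',i['pixels'][:,:,::-1]); print(n,{k:v for k,v in i.items() if k!='pixels'})
for q in['clip','clip_lever','pad_top','pointer','tab_mark','board']:
    for n,i in ims.items(): print(q,n,[(np.round(d['pixel'],1).tolist(),round(d['score'],2)) for d in mark_of(q,i)][:3])
print(sense())
E
```

```text
scene {'fx': 445.4859979960339, 'fy': 445.4859979960339, 'cx': 325.5165755980724, 'cy': 237.52633872103874, 'xyz': array([ 1.29151789, -0.41498485,  0.76855757]), 'orientation': array([0.78023867, 0.4076601 , 0.21144817, 0.42465343]), 'shot': 1}
top {'fx': 514.3661364935936, 'fy': 514.3661364935936, 'cx': 320.3232801080081, 'cy': 236.8769276104397, 'xyz': array([0.28845631, 0.07666581, 1.55508537]), 'orientation': array([-0.70392525, -0.04922844,  0.05504255,  0.70642489]), 'shot': 2}
clip scene [([259.1, 285.6], 0.89), ([159.9, 358.2], 0.36)]
clip top [([366.9, 245.4], 0.82)]
clip_lever scene [([244.5, 264.5], 0.69)]
clip_lever top [([384.2, 244.4], 0.93)]
pad_top scene [([192.8, 260.3], 0.88)]
pad_top top [([383.2, 243.1], 0.68), ([423.8, 247.6], 0.66)]
pointer scene [([193.4, 278.7], 0.9), ([158.4, 355.7], 0.6)]
pointer top [([425.1, 224.4], 0.79), ([423.5, 248.0], 0.45)]
tab_mark scene [([196.5, 296.6], 0.68)]
tab_mark top [([264.9, 227.3], 0.44), ([424.9, 232.9], 0.4), ([399.3, 191.1], 0.27)]
board scene [([327.3, 195.2], 0.95), ([387.5, 363.3], 0.75), ([259.7, 282.2], 0.74)]
board top [([228.3, 352.0], 0.63), ([321.8, 130.4], 0.61), ([365.8, 246.2], 0.6)]
{'time': 0.7, 'q': array([ 1.06322615e+00,  1.15993805e-01,  1.44164540e+00,  2.12351758e-05,
        1.58399587e+00, -3.78012398e-02]), 'joint_vel': array([ 8.92352308e-04,  6.83937129e-04, -1.20575508e-03, -4.10849418e-04,
       -3.70425050e-04, -2.81295020e-05]), 'tau': array([-6.11802752e-04, -7.31551266e+01, -6.32554150e+01, -7.18624733e-05,
        1.67579947e-04, -3.64128516e-05]), 'ee_pos': array([0.30555749, 0.60186876, 0.23127911]), 'eef_rot': array([-1.59375305e-05,  2.32730491e-01,  9.72541268e-01, -1.75702116e-05]), 'ft_force': array([ 0.28559527,  0.75584519, -0.28241101]), 'moment': array([ 0.06766167, -0.0327106 ,  0.00305208]), 'grasp_force': 0.0, 'finger_gap': 1.0018580433015545}
```

View pics/scene0.png

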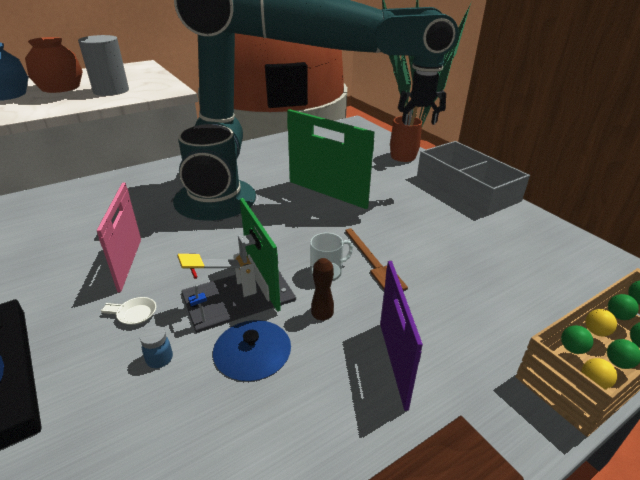

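View pics/top0.png

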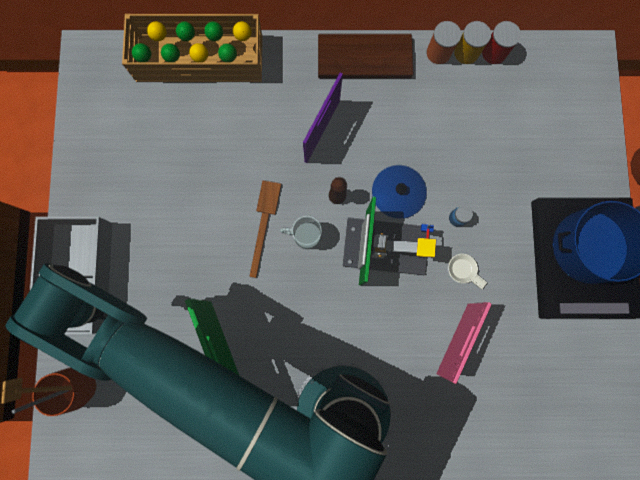

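The small green board stands in the clip: scene about (260,255), top (368,242). The yellow pad is at scene (191,261), top (426,247). The blue tab is at scene (197,299), top (427,228). The larger green board stands by the robot base. Next I'll triangulate and zoom in.

```bash
python3 - <<'E'
from h import *
a,b=get_image("scene"),get_image("top")
for n,p,q in[('pad',(192.8,260.3),(423.8,247.6)),('ptr',(193.4,278.7),(425.1,224.4)),('clip',(259.1,285.6),(366.9,245.4)),('lever',(244.5,264.5),(384.2,244.4)),('tab',(196.5,296.6),(424.9,232.9))]:
    print(n,*tri(a,p,b,q))
def col(im,lo,hi,box):
    h=cv2.cvtColor(im['pixels'],cv2.COLOR_RGB2HSV);m=cv2.inRange(h,lo,hi);k=np.zeros_like(m);x0,y0,x1,y1=box;k[y0:y1,x0:x1]=1
    m=m*k; ys,xs=np.nonzero(m);print(len(xs),xs.mean(),ys.mean(),xs.min(),xs.max(),ys.min(),ys.max(),cv2.minAreaRect(np.c_[xs,ys].astype(np.float32)));return xs.mean(),ys.mean()
for nm,lo,hi in[('yel',(22,120,80),(35,255,255)),('blue',(105,120,60),(128,255,255)),('red',(0,150,80),(8,255,255))]:
    print(nm);p=col(a,lo,hi,(150,240,215,312));q=col(b,lo,hi,(385,215,446,265));print(tri(a,p,b,q))
A=cv2.resize(a['pixels'][235:335,150:310],None,fx=5,fy=5,interpolation=cv2.INTER_CUBIC)
B=cv2.resize(b['pixels'][190:290,340:480],None,fx=5,fy=5,interpolation=cv2.INTER_CUBIC)
cv2.imwrite('pics/za.png',A[:,:,::-1]);cv2.imwrite('pics/zb.png',B[:,:,::-1])
E
```

```text
pad [ 0.4684665  -0.22208063  0.13804477] 0.0021734573681515944
ptr [ 0.53194585 -0.23570877  0.13593083] 0.013015968923070784
clip [ 0.49184233 -0.07687432  0.01072825] 0.0015521954478369695
lever [ 0.48629636 -0.11335003  0.09109957] 0.013074311626883401
tab [ 0.51924316 -0.24075306  0.07591186] 0.0003923360698529873
yel
314 190.37261146496814 260.54140127388536 178 203 254 267 ((190.5, 260.5), (13.0, 25.0), 90.0)
339 425.7699115044248 247.21238938053096 416 435 238 256 ((425.7639465332031, 247.30458068847656), (18.66672706604004, 18.31049156188965), 4.085616588592529)
(array([ 0.46919681, -0.22739802,  0.1400775 ]), np.float64(0.0016910480963594008))
blue
156 197.05128205128204 298.59615384615387 188 206 292 305 ((197.15139770507812, 298.5046081542969), (9.674046516418457, 17.815568923950195), 73.3007583618164)
89 421.97752808988764 224.8876404494382 403 433 215 231 ((417.6999816894531, 223.09999084472656), (33.5410270690918, 9.391486167907715), 26.56505012512207)
(array([ 0.53926734, -0.23790642,  0.08468617]), np.float64(0.013633564738533922))
red
26 193.6153846153846 272.3076923076923 191 196 268 276 ((193.6000213623047, 272.20001220703125), (8.9442720413208, 2.683281421661377), 63.43495178222656)
14 427.5 233.57142857142858 427 428 230 237 ((427.5, 233.5), (7.0, 1.0), 90.0)
(array([ 0.50810962, -0.23445188,  0.13617774]), np.float64(0.001594160552835779))
```

View pics/za.png

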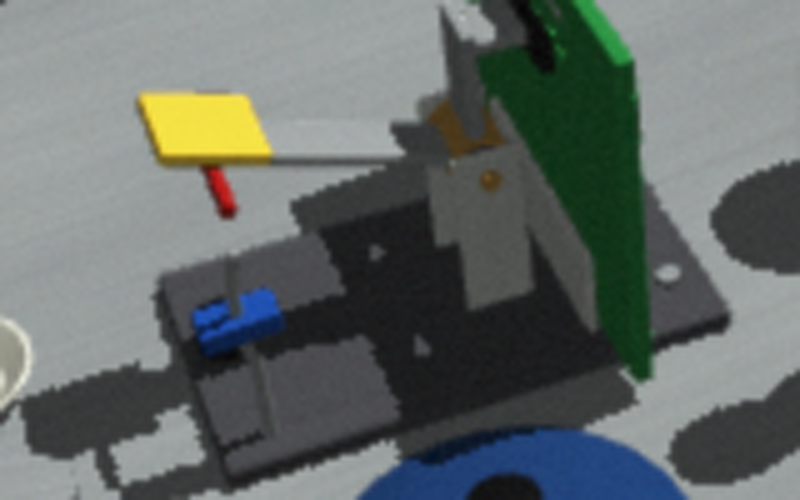

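View pics/zb.png

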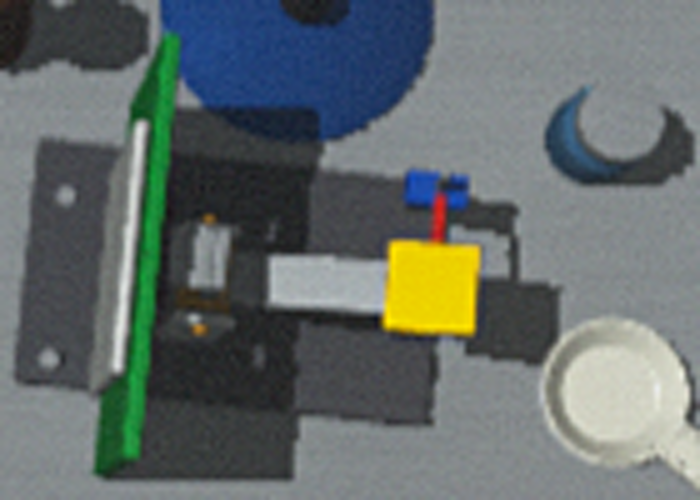

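The first crop shows the pad's top-face corners at crop (138,93), (247,95), (272,160) and (160,163). The red pointer tip is at (228,214), and the tab is below it at about (237,320). In the top crop the tab spans (405–468, 170–207). I'll fit the clip pose from these.

```bash
cat > fit.py <<'E'
from h import *
from scipy.optimize import least_squares
def lev(th,r,n=0.,x=0.):  # point on lever in clip frame
    e=0.33-th; return np.array([x,-.035-r*np.cos(e)+n*np.sin(e),.09+r*np.sin(e)+n*np.cos(e)])
def W(p,P): c,s=np.cos(p[2]),np.sin(p[2]); P=np.atleast_2d(P); return np.c_[p[0]+c*P[:,0]-s*P[:,1],p[1]+s*P[:,0]+c*P[:,1],P[:,2]]
E
python3 - <<'E'
from fit import *
a,b=get_image("scene"),get_image("top")
za=lambda l:np.array(l)/5.+[150,235]-.4
zb=lambda l:np.array(l)/5.+[340,190]-.4
padA=za([(138,93),(247,95),(271,157),(160,160)]); padB=zb([(388,240),(480,243),(475,335),(384,328)])
# order in clip frame: A: far-left.. scene: left side = tail end? 
C={k:lev(0,.130+sr*.025,.0115,sx*.025) for k,(sx,sr) in dict(po=(1,1),pi=(1,-1),mo=(-1,1),mi=(-1,-1)).items()}
PA=[C['mo'],C['mi'],C['pi'],C['po']]; PB=[C['pi'],C['po'],C['mo'],C['mi']]
tip=lev(0,.130,0,.054); tA=za([(228,212)]);tB=zb([(440,197)])
bA=za([(162,280),(230,487),(730,318)]); bB=zb([(40,138),(15,382)])
def res(p):
    o=p[3]; x=.075
    BA=[(-x,o-.125,.012),(x,o-.125,.012),(x,o+.125,.012)];BB=[(x,o+.125,.012),(-x,o+.125,.012)]
    return np.r_[(proj(a,W(p,PA))-padA).ravel(),(proj(b,W(p,PB))-padB).ravel(),(proj(a,W(p,tip))-tA).ravel(),(proj(b,W(p,tip))-tB).ravel(),
     (proj(a,W(p,BA))-bA).ravel(),(proj(b,W(p,BB))-bB).ravel()]
s=least_squares(res,[.49,-.077,-.13,-.05],loss='soft_l1',x_scale=[.1,.1,.1,.1]);p=s.x;print(p,np.round(res(p),1))
cA=np.array([197.05,298.6]);cB=zb([(436.5,188.5)])[0]
def rt(t): return np.r_[(proj(a,W(p,lev(t[0],.130,0,.064)))-cA)[0],.5*(proj(b,W(p,lev(t[0],.130,0,.064)))-cB)[0]]
t=least_squares(rt,[.3]);print('tab',t.x,rt(t.x))
for n,q in[('pad0',lev(0,.13,.0115)),('pad.6',lev(.6,.13,.0115)),('padtab',lev(t.x[0],.13,.0115)),('hinge',lev(0,0))]:print(n,W(p,q)[0].round(4))
np.save('p.npy',p)
E
```

```text
[ 0.49347729 -0.07389929 -0.14534052 -0.05836739] [-0.1  0.2  0.2  0.3  0.2  0.4 -0.4 -0.5  0.1 -0.9 -0.1  0.  -1.1 -0.6
 -1.1 -0.9 -0.7  1.3  0.4 -0.9 -0.9 -3.8 -2.4 -4.9 -0.1 -1.9 -0.4  0.3
 -2.   0.1]
tab [0.38917575] [-1.26986328  0.3577763   0.0529773   0.28942377]
pad0 [ 0.4711 -0.2265  0.143 ]
pad.6 [ 0.4698 -0.2355  0.0664]
padtab [ 0.4695 -0.2376  0.0938]
hinge [ 0.4884 -0.1085  0.09  ]
```

>>> send_rows(commands=[{"delta_pos": [0, 0, -0.13], "delta_rot": [0, 0, 0], "claw": 1}, {"delta_pos": [0, 0, -0.13], "delta_rot": [0, 0, 0], "claw": 1}, {"delta_pos": [0, 0, -0.13], "delta_rot": [0, 0, 0], "claw": 1}, {"delta_pos": [0, 0, -0.13], "delta_rot": [0, 0, 0], "claw": 1}, {"delta_pos": [-0.077, -0.099, 0], "delta_rot": [0, 0, 0], "claw": 1}, {"delta_pos": [-0.077, -0.099, 0], "delta_rot": [0, 0, 0], "claw": 1}, {"delta_pos": [-0.077, -0.099, 0], "delta_rot": [0, 0, 0], "claw": 1}, {"delta_pos": [-0.077, -0.099, 0], "delta_rot": [0, 0, 0], "claw": 1}])

```text
time: 1.9
ee_pos: [0.3437, 0.4033, 0.4394]
eef_rot: [0.0, 0.233, 0.973, 0.0]
ft_force: [0.7, 0.4, 1.2]
finger_gap: 0.003
grasp_force: 0.0
```

>>> send_rows(commands=[{"delta_pos": [-0.077, -0.099, 0], "delta_rot": [0, 0, 0], "claw": 1}, {"delta_pos": [-0.077, -0.099, 0], "delta_rot": [0, 0, 0], "claw": 1}, {"delta_pos": [-0.077, -0.099, 0], "delta_rot": [0, 0, 0], "claw": 1}, {"delta_pos": [-0.077, -0.099, 0], "delta_rot": [0, 0, 0], "claw": 1}, {"delta_pos": [-0.077, -0.099, 0], "delta_rot": [0, 0, 0], "claw": 1}, {"delta_pos": [-0.077, -0.099, 0], "delta_rot": [0, 0, 0], "claw": 1}, {"delta_pos": [-0.077, -0.099, 0], "delta_rot": [0, 0, 0], "claw": 1}, {"delta_pos": [-0.077, -0.099, 0], "delta_rot": [0, 0, 0], "claw": 1}])

```text
time: 2.9
ee_pos: [0.4198, 0.0092, 0.4396]
eef_rot: [0.0, 0.233, 0.973, 0.0]
ft_force: [0.6, 0.6, 0.2]
finger_gap: -0.006
grasp_force: 0.0
```

>>> send_rows(commands=[{"delta_pos": [-0.077, -0.097, 0], "delta_rot": [0, 0, 0], "claw": 1}, {"delta_pos": [-0.077, -0.097, 0], "delta_rot": [0, 0, 0], "claw": 1}, {"delta_pos": [-0.077, -0.097, 0], "delta_rot": [0, 0, 0], "claw": 1}, {"delta_pos": [-0.077, -0.097, 0], "delta_rot": [0, 0, 0], "claw": 1}, {"delta_pos": [-0.077, -0.097, 0], "delta_rot": [0, 0, 0], "claw": 1}, {"delta_pos": [0, 0, 0], "delta_rot": [0, 0, 0.05], "claw": 1}, {"delta_pos": [0, 0, 0], "delta_rot": [0, 0, 0.05], "claw": 1}, {"delta_pos": [0, 0, 0], "delta_rot": [0, 0, 0.05], "claw": 1}])

```text
time: 3.9
ee_pos: [0.4695, -0.232, 0.4393]
eef_rot: [0.0, 0.456, 0.89, 0.0]
ft_force: [-0.8, 0.0, -0.3]
finger_gap: 0.002
grasp_force: 0.0
```

>>> send_rows(commands=[{"delta_pos": [0, 0, 0], "delta_rot": [0, 0, 0.05], "claw": 1}, {"delta_pos": [0, 0, 0], "delta_rot": [0, 0, 0.05], "claw": 1}, {"delta_pos": [0, 0, 0], "delta_rot": [0, 0, 0.05], "claw": 1}, {"delta_pos": [0, 0, 0], "delta_rot": [0, 0, 0.05], "claw": 1}, {"delta_pos": [0, 0, 0], "delta_rot": [0, 0, 0.047], "claw": 1}, {"delta_pos": [0, 0, 0], "delta_rot": [0, 0, 0], "claw": 1}])

```text
time: 4.65
ee_pos: [0.4695, -0.2318, 0.4394]
eef_rot: [0.0, 0.757, 0.654, 0.0]
ft_force: [-0.1, 0.6, -0.2]
finger_gap: 0.002
grasp_force: 0.0
```

```bash
python3 - <<'E'
from h import *
s=sense();print(s['q'].round(3),s['ee_pos'],s['ft_force'],s['time']);print(rot(s['eef_rot']).round(3))
E
```

```text
[-0.507 -0.19   1.405 -0.     1.927 -0.362] [ 0.46946786 -0.23184593  0.43938876] [-0.14353477  0.57016705 -0.20980258] 4.65
[[ 0.145  0.989  0.   ]
 [ 0.989 -0.145 -0.   ]
 [-0.     0.    -1.   ]]
```

>>> send_rows(commands=[{"delta_pos": [-0.005, 0, 0.112], "delta_rot": [0, 0, 0], "claw": 1}, {"delta_pos": [0, 0, 0.112], "delta_rot": [0, 0, 0], "claw": 1}, {"delta_pos": [0, 0, 0.112], "delta_rot": [0, 0, 0], "claw": 1}, {"delta_pos": [0, 0, 0.112], "delta_rot": [0, 0, 0], "claw": 1}, {"delta_pos": [0, 0, 0.112], "delta_rot": [0, 0, 0], "claw": 1}, {"delta_pos": [0, 0, 0.112], "delta_rot": [0, 0, 0], "claw": 1}, {"delta_pos": [0, 0, 0], "delta_rot": [0, 0, 0], "claw": 1}])

```text
time: 5.52
ee_pos: [0.468, -0.2332, 0.1678]
eef_rot: [-0.002, 0.756, 0.655, -0.001]
ft_force: [0.3, -0.4, 2.0]
finger_gap: 0.001
grasp_force: 0.0
```

```bash
python3 - <<'E'
from h import *
a,b=get_image("scene"),get_image("top")
A=cv2.resize(a['pixels'][165:335,130:310],None,fx=3.5,fy=3.5,interpolation=cv2.INTER_CUBIC)
cv2.imwrite('pics/z1.png',A[:,:,::-1]);print(sense()['ee_pos'],sense()['ft_force'])
E
```

```text
[ 0.4695919  -0.23403394  0.17217595] [0.04903081 0.12475036 0.9132169 ]
```

View pics/z1.png

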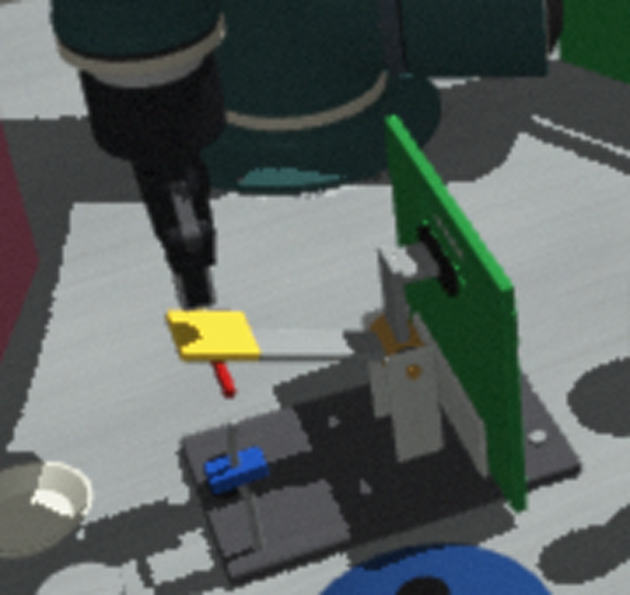

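The closed fingertips hover just over the pad, at crop (197,300). The pad, the red pointer (228,380) and the tab (237,468) are all unobstructed. Pressing now.

>>> send_rows(commands=[{"delta_pos": [0, 0, 0.025], "delta_rot": [0, 0, 0], "claw": 1}, {"delta_pos": [0, 0, 0.025], "delta_rot": [0, 0, 0], "claw": 1}, {"delta_pos": [0, 0, 0.025], "delta_rot": [0, 0, 0], "claw": 1}, {"delta_pos": [0, 0, 0.025], "delta_rot": [0, 0, 0], "claw": 1}])

```text
time: 6.12
ee_pos: [0.4695, -0.2343, 0.1306]
eef_rot: [0.001, 0.757, 0.654, -0.0]
ft_force: [-0.4, -2.8, 6.5]
finger_gap: -0.001
grasp_force: 2.8
```

>>> send_rows(commands=[{"delta_pos": [0, 0, 0.025], "delta_rot": [0, 0, 0], "claw": 1}, {"delta_pos": [0, 0, 0.025], "delta_rot": [0, 0, 0], "claw": 1}, {"delta_pos": [0, 0, 0.025], "delta_rot": [0, 0, 0], "claw": 1}, {"delta_pos": [0, 0, 0.025], "delta_rot": [0, 0, 0], "claw": 1}, {"delta_pos": [0, 0, 0], "delta_rot": [0, 0, 0], "claw": 1}])

```text
time: 6.75
ee_pos: [0.4695, -0.2347, 0.0906]
eef_rot: [0.001, 0.757, 0.654, -0.0]
ft_force: [-1.7, -5.3, 9.2]
finger_gap: 0.001
grasp_force: 4.4
```

```bash
cat > look.py <<'E'
from fit import *
import sys
a,b=get_image("scene"),get_image("top");s=sense()
print(s['time'],s['ee_pos'].round(4),s['ft_force'].round(1))
p=np.load('p.npy')
for q in['pointer','tab_mark']:
    for n,i in (('s',a),('t',b)): print(q,n,[(np.round(d['pixel'],1).tolist(),round(d['score'],2)) for d in mark_of(q,i)][:2])
for t in np.arange(.3,.61,.05): print(round(t,2),'tip',proj(a,W(p,lev(t,.13,0,.054))).round(1),proj(b,W(p,lev(t,.13,0,.054))).round(1),'padz',lev(t,.13,.0115)[1:].round(4))
A=cv2.resize(a['pixels'][245:325,160:240],None,fx=7,fy=7,interpolation=cv2.INTER_CUBIC)
B=cv2.resize(b['pixels'][205:265,400:445],None,fx=4,fy=4,interpolation=cv2.INTER_CUBIC)
o=np.zeros((560,760,3),np.uint8);o[:,:560]=A;o[:240,570:570+180]=B
cv2.imwrite(f'pics/{sys.argv[1]}.png',o[:,:,::-1])
E
python3 look.py z2
```

```text
6.85 [ 0.4695 -0.2347  0.0911] [-2.7 -4.6  8.1]
pointer s [([194.0, 297.7], 0.82), ([322.4, 310.4], 0.68)]
pointer t []
tab_mark s [([196.6, 297.1], 0.62)]
tab_mark t []
0.3 tip [[194.  292.3]] [[427.5 230.6]] padz [-0.1646  0.1054]
0.35 tip [[194.4 294.5]] [[427.1 231. ]] padz [-0.1652  0.0989]
0.4 tip [[195.  296.6]] [[426.5 231.3]] padz [-0.1655  0.0924]
0.45 tip [[195.7 298.6]] [[425.8 231.6]] padz [-0.1654  0.0859]
0.5 tip [[196.6 300.6]] [[425.  231.9]] padz [-0.1651  0.0793]
0.55 tip [[197.5 302.5]] [[424.2 232.2]] padz [-0.1644  0.0729]
0.6 tip [[198.7 304.4]] [[423.2 232.5]] padz [-0.1634  0.0664]
```

View pics/z2.png

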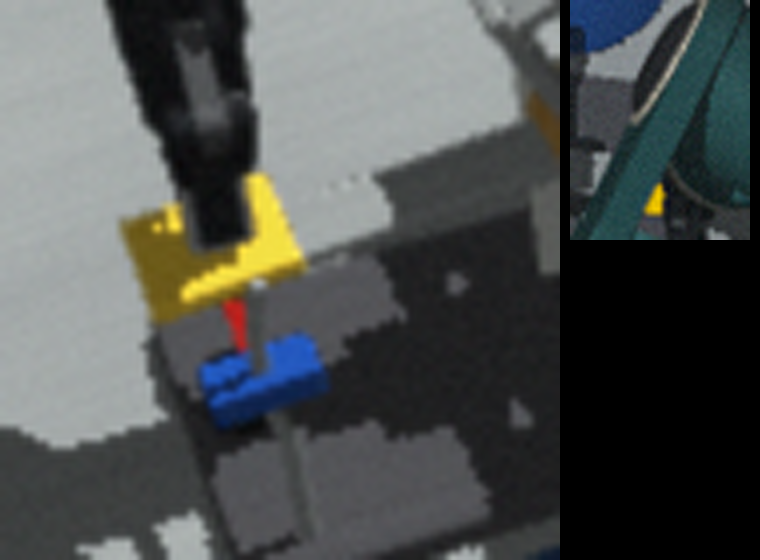

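The pointer now runs into the tab's inner top edge at crop (243,350), so this depth is close to level. The arm hides the top view. I'll refine the tab value with a silhouette fit on the first clean picture.

```bash
cat > sil.py <<'E'
from fit import *
p=np.load('p.npy')
def box(th,x0,x1,r0,r1,n0,n1,level=False):
    pts=[]
    for x in(x0,x1):
        for r in(r0,r1):
            for n in(n0,n1):
                if level: c=lev(th,.13); pts.append(c+[x,-(r-.13),n])
                else: pts.append(lev(th,r,n,x))
    return np.array(pts)
def fillh(im,P,S=16,off=(0,0)):
    q=(proj(im,W(p,P))+.5+off)*S-.5
    h=cv2.convexHull(q.astype(np.float32)).astype(np.float64)[:,0]
    x0,y0,w,hh=150,240,75,75
    m=np.zeros((hh*S,w*S),np.uint8);cv2.fillPoly(m,[np.round(h-[x0*S,y0*S]).astype(np.int32)],1)
    return cv2.resize(m.astype(np.float32),(w,hh),interpolation=cv2.INTER_AREA)
def mask(px,lo,hi):
    return (cv2.inRange(cv2.cvtColor(px,cv2.COLOR_RGB2HSV),lo,hi)>0)[240:315,150:225].astype(np.float32)
BL=((100,110,40),(130,255,255));RD=((0,120,60),(8,255,255));YE=((20,110,60),(36,255,255))
E
python3 - <<'E'
from sil import *
a=get_image('scene');px=cv2.imread('pics/scene0.png')[:,:,::-1].copy()
def best(m,f,ths,close=False):
    if close: m=cv2.morphologyEx(m,cv2.MORPH_CLOSE,np.ones((3,3)))
    out=[]
    for t in ths:
        for dx in np.arange(-2,2.1,.5):
            h=fillh(a,f(t),off=(dx,0)); out.append((np.abs(h-m).sum(),round(t,3),dx))
    out.sort();return m.sum(),[(round(float(o[0]),1),o[1],o[2]) for o in out[:5]]
ths=np.arange(.28,.50,.01)
b=mask(px,*BL)
for lv in(0,1): print('tab lvl' if lv else 'tab',best(b,lambda t:box(t,.054,.074,.112,.148,-.006,.006,lv),ths,True))
print('pad',best(mask(px,*YE),lambda t:box(t,-.025,.025,.105,.155,.0035,.0115),np.arange(-.08,.09,.01)))
r=mask(px,*RD);ys,xs=np.nonzero(r);print('red rows',ys.min()+240,ys.max()+240)
print('ptr',best(r,lambda t:box(t,.031,.054,.127,.133,-.003,.003),np.arange(-.1,.11,.01)))
E
```

```text
tab (np.float32(170.0), [(17.9, np.float64(0.38), np.float64(1.5)), (21.4, np.float64(0.38), np.float64(1.0)), (22.3, np.float64(0.39), np.float64(1.0)), (22.9, np.float64(0.39), np.float64(1.5)), (23.0, np.float64(0.38), np.float64(2.0))])
tab lvl (np.float32(170.0), [(18.4, np.float64(0.38), np.float64(1.5)), (21.8, np.float64(0.38), np.float64(1.0)), (22.6, np.float64(0.39), np.float64(1.5)), (23.2, np.float64(0.39), np.float64(1.0)), (23.5, np.float64(0.38), np.float64(2.0))])
pad (np.float32(320.0), [(48.8, np.float64(-0.02), np.float64(0.0)), (49.4, np.float64(-0.03), np.float64(0.0)), (49.6, np.float64(-0.01), np.float64(0.5)), (49.8, np.float64(-0.03), np.float64(-0.5)), (51.5, np.float64(-0.02), np.float64(0.5))])
red rows 268 277
ptr (np.float32(32.0), [(9.3, np.float64(-0.04), np.float64(0.0)), (9.5, np.float64(-0.05), np.float64(0.0)), (11.0, np.float64(-0.05), np.float64(-0.5)), (11.1, np.float64(-0.06), np.float64(-0.5)), (11.9, np.float64(-0.04), np.float64(0.5))])
```

>>> send_rows(commands=[{"delta_pos": [0, 0, 0.02], "delta_rot": [0, 0, 0], "claw": 1}, {"delta_pos": [0, 0, 0.015], "delta_rot": [0, 0, 0], "claw": 1}, {"delta_pos": [0, 0, 0.01], "delta_rot": [0, 0, 0], "claw": 1}, {"delta_pos": [0, 0, 0.005], "delta_rot": [0, 0, 0], "claw": 1}])

```text
time: 7.6
ee_pos: [0.4697, -0.2337, 0.071]
eef_rot: [0.0, 0.757, 0.654, 0.001]
ft_force: [-0.4, 5.0, 11.5]
finger_gap: 0.001
grasp_force: 4.8
```

>>> send_rows(commands=[{"delta_pos": [0, 0, 0.005], "delta_rot": [0, 0, 0], "claw": 1}])

```text
time: 7.72
ee_pos: [0.4697, -0.2336, 0.0691]
eef_rot: [0.0, 0.757, 0.654, 0.001]
ft_force: [-0.7, 4.1, 12.0]
finger_gap: -0.002
grasp_force: 5.0
```

>>> send_rows(commands=[{"delta_pos": [0, 0, 0.003], "delta_rot": [0, 0, 0], "claw": 1}])

```text
time: 7.85
ee_pos: [0.4699, -0.2336, 0.0684]
eef_rot: [0.0, 0.757, 0.654, 0.001]
ft_force: [-4.0, 8.4, 21.4]
finger_gap: 0.001
grasp_force: 9.6
```

>>> send_rows(commands=[{"delta_pos": [0, 0, 0.002], "delta_rot": [0, 0, 0], "claw": 1}, {"delta_pos": [0, 0, 0], "delta_rot": [0, 0, 0], "claw": 1}])

```text
time: 8.1
ee_pos: [0.4699, -0.2336, 0.0683]
eef_rot: [0.001, 0.757, 0.654, 0.001]
ft_force: [-6.5, 7.2, 23.1]
finger_gap: 0.001
grasp_force: 10.3
```

```bash
python3 - <<'E'
from sil import *
s=sense();a=get_image('scene');print(s['ee_pos'].round(4),s['ft_force'].round(1))
np.save('pics/stop.npy',a['pixels'])
for t in(0,.4,.6):print(t,'pad out,in,topedge',proj(a,W(p,[lev(t,.155,.0115,.025),lev(t,.105,.0115,.025),lev(t,.105,.0035,.025)])).round(1).tolist())
A=cv2.resize(a['pixels'][255:325,160:240],None,fx=9,fy=8,interpolation=cv2.INTER_NEAREST)
cv2.imwrite('pics/z3.png',A[:,:,::-1])
E
```

```text
[ 0.4699 -0.2336  0.0683] [-6.5  7.2 23.1]
0 pad out,in,topedge [[181.2, 266.1], [204.0, 266.4], [203.3, 269.3]]
0.4 pad out,in,topedge [[180.1, 288.5], [202.1, 281.4], [202.9, 284.0]]
0.6 pad out,in,topedge [[183.7, 298.3], [204.0, 288.1], [205.4, 290.4]]
```

View pics/z3.png

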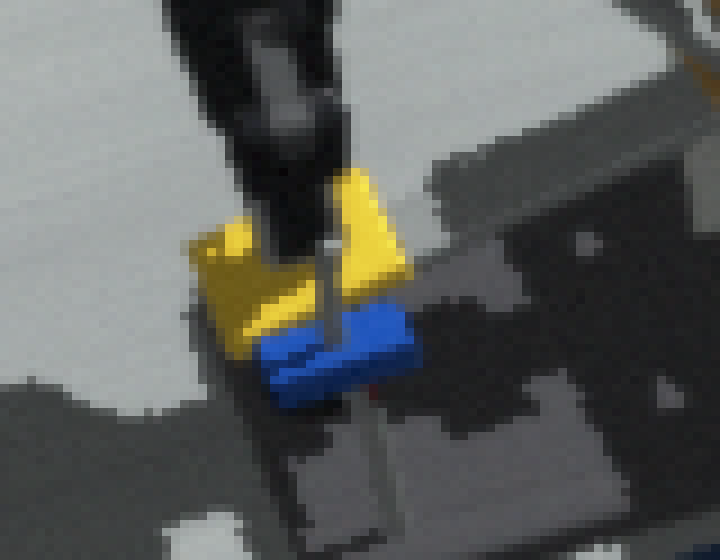

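At the stop the force is 23 N, z is 0.068, and the pad's lower corners are at crop (240,358) and (412,278). The stop is confirmed. I'll refine the tab value from the pad silhouettes at the known lever angles 0 and 0.60.

```bash
cat > ref.py <<'E'
import sil; from sil import *
from scipy.optimize import minimize
a=get_image('scene');p0=p.copy()
s0=cv2.imread('pics/scene0.png')[:,:,::-1].copy();s1=np.load('pics/stop.npy')
y0=mask(s0,*YE);y1=mask(s1,*YE);b=cv2.morphologyEx(mask(s0,*BL),cv2.MORPH_CLOSE,np.ones((3,3)));r0=mask(s0,*RD)
hv=cv2.cvtColor(s1,cv2.COLOR_RGB2HSV)[240:315,150:225]
w1=np.ones_like(y1); Y,X=np.mgrid[240:315,150:225]
w1[(hv[...,2]<75)&(Y<290)&(X<200)]=0; w1[(X>=184)&(X<=200)&(Y<289)]=0; w1[(X>=194)&(X<=199)&(Y<301)]=0
w1[cv2.dilate(mask(s1,*BL),np.ones((3,3)))>0]=0
PAD=(-.025,.025,.105,.155,.0035,.0115)
def cost(v,parts=False):
    du,dv,dyaw,t=v; sil.p=p0+[0,0,dyaw/20,0]
    f=lambda P:fillh(a,P,off=(du,dv))
    c=[np.abs(f(box(0,*PAD))-y0).sum(),(w1*np.abs(f(box(.6,*PAD))-y1)).sum(),np.abs(f(box(t/10,.054,.074,.112,.148,-.006,.006))-b).sum()]
    return c if parts else sum(c)
for st in([0,0,0,4.],[1,-.8,0,4.],[.5,-.5,1,4.2],[1,-.5,-1,3.8]):
    o=minimize(cost,st,method='Nelder-Mead',options=dict(initial_simplex=np.array([st]+[np.array(st)+d for d in np.eye(4)*[.8,.8,.6,.3]]),xatol=.01,fatol=.1))
    print(o.x.round(3),round(o.fun,1),np.round(cost(o.x,1),1), y0.sum(),y1.sum(),b.sum())
E
python3 ref.py
```

```text
[ 0.237 -1.01   0.333  3.921] 82.0 [50.9 12.1 18.9] 320.0 236.0 170.0
[ 0.05  -1.253  0.49   3.905] 80.8 [51.  12.  17.8] 320.0 236.0 170.0
[ 0.109 -1.397  0.534  3.887] 80.5 [50.7 12.5 17.3] 320.0 236.0 170.0
[ 0.42  -0.85   0.261  3.946] 83.4 [50.5 13.4 19.5] 320.0 236.0 170.0
```

```bash
cat >> ref.py <<'E'
print('stop only')
for yw in(0,.3,.6):
    g=lambda v:sum(cost([v[0],v[1],yw,v[2]],1)[1:])
    st=np.array([.5,-.8,4.])
    o=minimize(g,st,method='Nelder-Mead',options=dict(initial_simplex=[st,st+[.8,0,0],st+[0,.8,0],st+[0,0,.3]],xatol=.01,fatol=.1));print(yw,o.x.round(3),o.fun)
v=[0.3,-1,.3,3.9];cost(v);h=fillh(a,box(0,*PAD),off=(.3,-1))
print('pad0 areas',h.sum(),'rows at col 190:',np.round(h[10:32,40],1),y0[10:32,40].astype(int));print(s0[262:272,190].tolist())
E
python3 ref.py | sed -n '5,$p'
```

```text
stop only
0 [ 0.692 -0.188  3.913] 38.09375
0.3 [ 0.345 -0.93   3.915] 31.53125
0.6 [-0.108 -1.533  3.896] 28.93359375
pad0 areas 370.375 rows at col 190: [0.  0.  0.  0.2 1.  1.  1.  1.  1.  1.  1.  1.  1.  1.  1.  1.  1.  1.
 1.  0.3 0.  0. ] [0 0 0 0 1 1 1 1 1 1 1 1 1 1 1 1 1 1 0 0 0 0]
[[244, 227, 69], [244, 227, 71], [244, 226, 69], [237, 213, 62], [145, 120, 31], [106, 88, 25], [82, 53, 38], [112, 93, 90], [142, 143, 143], [147, 151, 149]]
```

>>> send_rows(commands=[{"delta_pos": [0, 0, -0.05], "delta_rot": [0, 0, 0], "claw": 1}, {"delta_pos": [0, 0, -0.06], "delta_rot": [0, 0, 0], "claw": 1}, {"delta_pos": [0, 0, -0.06], "delta_rot": [0, 0, 0], "claw": 1}, {"delta_pos": [0, 0, -0.06], "delta_rot": [0, 0, 0], "claw": 1}, {"delta_pos": [0, 0, -0.05], "delta_rot": [0, 0, 0], "claw": 1}, {"delta_pos": [0, 0, 0], "delta_rot": [0, 0, 0], "claw": 1}, {"delta_pos": [0, 0, 0], "delta_rot": [0, 0, 0], "claw": 1}, {"delta_pos": [0, 0, 0], "delta_rot": [0, 0, 0], "claw": 1}])

```text
time: 9.25
ee_pos: [0.4689, -0.2337, 0.1774]
eef_rot: [-0.001, 0.757, 0.654, -0.0]
ft_force: [0.1, 0.4, -0.3]
finger_gap: -0.002
grasp_force: 0.0
```

```bash
python3 - <<'E'
from sil import *
a=get_image('scene');s=sense();print(s['ee_pos'].round(4),s['ft_force'].round(1))
s0=cv2.imread('pics/scene0.png')[:,:,::-1].copy()
for c in(BL,RD,YE):
    for im in(s0,a['pixels']):
        ys,xs=np.nonzero(mask(im,*c));print(len(xs),xs.mean().round(2)+150,ys.mean().round(2)+240,ys.max()+240)
E
```

```text
[ 0.469  -0.2337  0.1776] [-0.5  0.7 -0. ]
164 197.07 298.79 305
165 197.03 298.83 305
32 193.78 272.72 277
32 193.81 272.56 277
320 190.44 260.52 267
318 190.45 260.55 267
```

The lever is fully back and the tab hasn't moved. Second press now.

>>> send_rows(commands=[{"delta_pos": [0, 0, 0.03], "delta_rot": [0, 0, 0], "claw": 1}, {"delta_pos": [0, 0, 0.03], "delta_rot": [0, 0, 0], "claw": 1}, {"delta_pos": [0, 0, 0.03], "delta_rot": [0, 0, 0], "claw": 1}, {"delta_pos": [0, 0, 0.03], "delta_rot": [0, 0, 0], "claw": 1}, {"delta_pos": [0, 0, 0.03], "delta_rot": [0, 0, 0], "claw": 1}, {"delta_pos": [0, 0, 0.03], "delta_rot": [0, 0, 0], "claw": 1}, {"delta_pos": [0, 0, 0.02], "delta_rot": [0, 0, 0], "claw": 1}, {"delta_pos": [0, 0, 0], "delta_rot": [0, 0, 0], "claw": 1}])

```text
time: 10.3
ee_pos: [0.4694, -0.2345, 0.0983]
eef_rot: [0.001, 0.757, 0.654, -0.0]
ft_force: [-2.6, -4.6, 7.8]
finger_gap: -0.0
grasp_force: 4.0
```

>>> send_rows(commands=[{"delta_pos": [0, 0, 0.004], "delta_rot": [0, 0, 0], "claw": 1}, {"delta_pos": [0, 0, 0], "delta_rot": [0, 0, 0], "claw": 1}])

```text
time: 10.55
ee_pos: [0.4694, -0.2346, 0.0971]
eef_rot: [0.001, 0.757, 0.653, -0.0]
ft_force: [-1.7, -4.4, 7.9]
finger_gap: -0.001
grasp_force: 4.1
```

>>> send_rows(commands=[{"delta_pos": [0, 0, 0.009], "delta_rot": [0, 0, 0], "claw": 1}, {"delta_pos": [0, 0, 0], "delta_rot": [0, 0, 0], "claw": 1}])

```text
time: 10.8
ee_pos: [0.4694, -0.2347, 0.0934]
eef_rot: [0.001, 0.757, 0.653, -0.0]
ft_force: [-2.3, -5.9, 8.5]
finger_gap: 0.002
grasp_force: 4.3
```

```bash
cat > chk.py <<'E'
import sil; from sil import *
a=get_image('scene');s=sense();print(s['time'],s['ee_pos'].round(4),s['ft_force'].round(1))
px=a['pixels'];np.save('pics/hold.npy',px);y=mask(px,*YE);r=mask(px,*RD);Y,X=np.mgrid[240:315,150:225];p0=p.copy()
w=np.ones_like(y);w[(X>=181)&(X<=199)&(Y<281)]=0;w[(X>=194)&(X<=199)&(Y<298)]=0;w[cv2.dilate(mask(px,*BL),np.ones((3,3)))>0]=0
for du,dv,yw in((.69,-.19,0),(.345,-.93,.3),(-.108,-1.53,.6)):
    sil.p=p0+[0,0,yw/20,0];c=[]
    for t in np.arange(.32,.47,.005): c.append((float((w*np.abs(fillh(a,box(t,-.025,.025,.105,.155,.0035,.0115),off=(du,dv))-y)).sum()),round(t,3)))
    print(sorted(c)[:4])
A=np.hstack([cv2.resize(im[270:315,175:220],None,fx=8,fy=8,interpolation=cv2.INTER_CUBIC) for im in(px,np.load('pics/stop.npy'))])
cv2.imwrite('pics/z4.png',A[:,:,::-1])
for q in['pointer','tab_mark']: print(q,[(np.round(d['pixel'],1).tolist(),round(d['score'],2)) for d in mark_of(q,a)][:2])
ys,xs=np.nonzero(mask(px,*BL));print(len(xs),xs.mean()+150,ys.mean()+240)
E
python3 chk.py
```

```text
10.85 [ 0.4694 -0.2347  0.0936] [-2.3 -6.1  8. ]
[(19.8359375, np.float64(0.38)), (20.32421875, np.float64(0.385)), (20.6015625, np.float64(0.375)), (22.20703125, np.float64(0.39))]
[(19.09375, np.float64(0.38)), (19.62890625, np.float64(0.385)), (20.47265625, np.float64(0.375)), (21.46875, np.float64(0.39))]
[(19.38671875, np.float64(0.38)), (20.03515625, np.float64(0.385)), (20.5546875, np.float64(0.375)), (22.25, np.float64(0.39))]
pointer [([194.9, 299.1], 0.67), ([323.1, 313.6], 0.55)]
tab_mark [([194.8, 295.3], 0.54)]
165 197.0 298.8424242424243
```

View pics/z4.png

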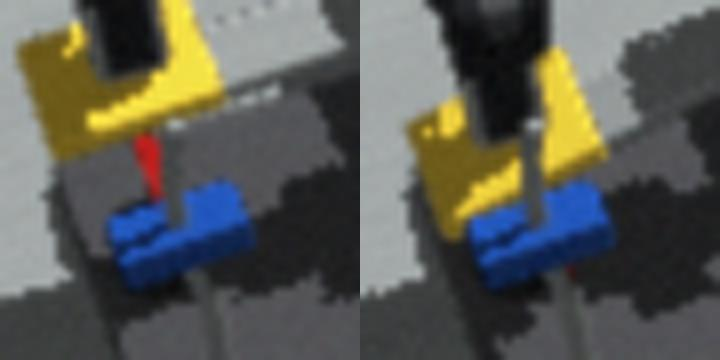

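The hold view shows the red pointer meeting the tab's inner edge at crop (155,197), and the tab is unmoved. The lever measures about 0.385 and the tab about 0.391. I'll nudge it down slightly, verify, and hand in.

>>> send_rows(commands=[{"delta_pos": [0, 0, 0.0015], "delta_rot": [0, 0, 0], "claw": 1}, {"delta_pos": [0, 0, 0], "delta_rot": [0, 0, 0], "claw": 1}, {"delta_pos": [0, 0, 0], "delta_rot": [0, 0, 0], "claw": 1}])

```text
time: 11.32
ee_pos: [0.4694, -0.2347, 0.0931]
eef_rot: [0.001, 0.757, 0.653, -0.0]
ft_force: [-1.4, -6.7, 8.6]
finger_gap: 0.002
grasp_force: 4.4
```

```bash
python3 chk.py && python3 -c "
from cell import *
print(finish_job())"
```

```text
11.375 [ 0.4694 -0.2347  0.0931] [-2.  -6.2  8. ]
[(21.8359375, np.float64(0.38)), (22.32421875, np.float64(0.385)), (22.40625, np.float64(0.375)), (24.20703125, np.float64(0.39))]
[(21.0234375, np.float64(0.38)), (21.62890625, np.float64(0.385)), (22.01953125, np.float64(0.375)), (23.46875, np.float64(0.39))]
[(21.33203125, np.float64(0.38)), (22.03515625, np.float64(0.385)), (22.15625, np.float64(0.375)), (24.25, np.float64(0.39))]
pointer [([194.1, 297.0], 0.74), ([325.6, 270.9], 0.43)]
tab_mark [([193.5, 298.1], 0.71)]
164 197.0731707317073 298.7926829268293
the job is handed in; nothing more can be done
None
```

I pressed the lever to its stop, let it spring fully back, and handed in at 11.4 s holding it pressed with the pointer level with the blue tab to within about 0.01 rad (lever about 0.385, tab about 0.391, both from camera images); the tab had not moved, and I did not re-check the board or the other things in a final picture.

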